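# Square a knife-handle blank into the fixture and swing the hold-down arm over it

## Robot

A 7-joint arm with a two-finger parallel gripper is mounted at the origin on the work surface. World frame = base frame: x ahead of the robot, y to its left, z up, the work surface at z = 0. Lengths are in m, angles in rad, forces in N, time in s.
With the tool pointing down it reaches from about 0.4 to 0.875 m from the base axis. Payload 19.3 kg.
Tool frame: the origin (TCP) lies between the finger pads; the fingertips stand 17 mm ahead of it and the grasp point (between the pads) lies 2 mm behind it (bot.finger_overhang is the distance from the TCP to the fingertips, in m); z points along the fingers, y is the line along which they close (so a half turn about z gives the same grasp; the last joint's range is limited). The gripper opens to 85 mm and grips with 20 to 120 N. Pads are 22 mm wide; open, the fingers measure 114 mm over their backs; the gripper's body (76 mm by 85 mm) begins 54 mm behind the grasp point. The pads swing forward as they close: fully open they stand 13 mm farther back than shut.
Start: joints at [1.066, 0.521, -0.036, 1.599, 0.021, 1.021, -0.113], TCP at [0.263, -0.567, 0.248] pointing down, gripper open.
Joint ranges: [-2.91, 2.91], [-0.3, 2.13], [-1.5, 1.42], [0.17, 2.43], [-1.26, 4.41], [0.16, 1.93], [-2.52, 2.52]. Speed limits (rad/s): [1.89, 1.89, 2.39, 2.39, 3.01, 3.01, 3.01].

## Interface

Orientations are given as [roll, pitch, yaw] about the fixed x, y, z axes, in that order (R = Rz(yaw) Ry(pitch) Rx(roll)).
In Python, from workcell import observe, grab_frame, bot gives the robot as it stands.
- The arm moves only by the shell command python3 -m crank 'ROWS' [FORCE]. ROWS is a JSON object of lists of equal length, an entry for each row: "linear": the shift along the world's x, y, z each as a share of 0.25 m, from -1 to 1, a list of three; "delta_rot": the turn, a rotation vector about the world's x, y, z each as a share of 30 degrees, from -1 to 1, a list of three; "fingers": the opening, from -1 (shut) to 1 (fully open). In form: {"linear": [[dx, dy, dz], ...], "delta_rot": [[rx, ry, rz], ...], "fingers": [fingers, ...]}. A call has 1 to 5 rows; each row is the pose to reach, as a shift and turn from the pose commanded when the call began; what a row does not reach only later rows make up. A row lasts 1/10 s, in which the tool goes at most 50 mm and 8.59 degrees, less where a joint would pass 70% of its speed; a pose out of reach is approached as far as the arm can. A call with a number of a shift or a turn outside -1 to 1 is refused whole. A call with a gripper value outside its range is refused whole. The fingers move at their own pace and stop on an object; FORCE is the grip in N (left out, the last holds). Time passes only in rows, so rows that repeat a pose let the fingers close. It gives the time, the measured TCP pose, the force, the opening and the grip force at its end, in the units of the state.
- observe(): the state, without advancing time (a new reading comes with each control period).
- grab_frame(name): name is "scene" or "top" or "wrist"; returns a dict with "image" (420x560x3 uint8, red, green, blue), "mtx" (3x3 intrinsics, pixels), "xyz" and "orientation" of the camera in the world. Camera axes: x right, y down, z forward; pixel columns grow to the right and rows downward; lengths in m; the calibration is good to about 2 mm. A picture is of the moment at which its call begins. There is no depth.
- bot.job_done(): hands the job in; it is judged then, once.
The state is a dict: "clock": time; "qpos": joint angles; "qd": joint speeds; "joint_efforts": joint torques, N m; "position": TCP position; "tool_rot": TCP orientation; "force": force on the tool from outside, world axes, zero at the start; "moment": the same for the moment, N m; "grip_width": finger opening in m; "finger_force": force on a finger pad.
Only numpy, scipy, OpenCV 4.12 (cv2) and the standard library are available. Lean on these libraries where they do the work, as an engineer would, in place of code of your own. Each camera call takes 0.05 s, during which the arm holds its last target. There are 200 camera calls.

## Task

With your fingertips, push the green knife-handle blank along the bench into the fixture's corner, its long side flush against the aluminium fence and its end against the blue end stop. Then push the red handle to swing the hold-down arm all the way round over the blank to its stop. Do not pick up the blank or disturb anything else on the bench.

Things in the scene. Friction and masses are not known exactly. Their poses are not given: they have to be found in the camera images.
- blank: Loose green resin knife-handle blank, a bar 45 (its x) by 130 (its y) by 30 mm high (z), 0.17 to 0.35 kg, on the bench between robot and fence; origin at the centre of its underside. Seated, its origin is at point blank_seat and its y axis parallel to the fixture's, either way round. It starts 70 to 105 mm short of that in the fixture's x, 60 to 125 mm in y, up to 0.35 rad askew.
- fixture: L-shaped fixture fixed to the bench. Origin on the bench at the inner corner of fence and end stop; x points away from the robot across the fence, y along the fence to the end stop, z up. The aluminium fence's face is the plane x = 0, y from -260 to 10 mm; the blue end stop's face is y = 0, x from -70 to 0 mm. Both 26 mm high, 12 mm thick; the fence has a 5 mm high foot behind it, out to x = 42 mm.
- swingbar (a joint): Angle (rad) of the steel hold-down arm about the vertical axis at bar_pivot. 0: closed on its stop, the arm along the fixture's -x, square across the seated blank. Grows as it opens, clockwise from above; at 1.57 it points along the fixture's +y, over the end stop. Limits 0 and 1.75; starts at 1.15 to 1.55. Friction under 1 N at the handle, no spring: it stays where left.
- blank_seat (a point): Point on the bench at x = -22.5, y = -65 mm of the fixture: where the origin of the fully seated blank lies. Not a visible mark. Axes as the fixture's.
- bar_pivot (a point): Pivot of the hold-down arm, behind the fence at x = 30, y = -65 mm of the fixture, 36 mm above the bench (the arm's underside). Its hub is 28 mm across, its top 54 mm above the bench. The arm is a bar 16 mm wide at heights 36 to 46 mm: it passes above fence, stop and blank without touching.
- bar_handle (a point): Upright red handle, a round pin 18 mm across on the free end of the hold-down arm, 95 mm from the pivot axis, from 46 to 82 mm above the bench; the point is on its axis at 64 mm. Push it sideways in an arc about the pivot.
- paint_jar: Bystander: jar with orange lid, 52 mm across, 48 mm high, origin under its centre; left of the fixture on the robot's side.
- glue_bottle: Bystander: white bottle with blue cap, 52 mm across, 130 mm high, origin under its centre; well left of the end stop.
- tape_roll: Bystander: yellow tape roll lying flat, 90 mm across, 25 mm high, origin under its centre; left of the fixture on the robot's side.
- brass_slug: Bystander: upright brass slug, 28 mm across, 40 mm high, origin under its centre; to the right of the blank.
- screwdriver: Bystander: screwdriver with red handle, about 200 mm long, lying on the bench to the right of the fence, roughly square to it.
Not all that is in view belongs to the job. What is meant by the blank is not black, pink or yellow, and is the smaller of those in its own colour.

How it is judged:
By the outcome, as a careful person would: the job done as asked, in the order asked, and still so for the second after the job is handed in, with the robot touching nothing.
It also fails if it takes over 64 s, if anything falls off the work surface, if the arm or the gripper's body presses on something with over 40 N, if the wrist force passes 120 N, or if a joint passes its speed limit or range.

## Working session

There is one attempt and no reset: what is moved stays moved. The work goes in short steps, Python scripts to look and compute and a shell command to move; the robot and the scene stay as the last step left them, time stands still between calls to the robot, and variables do not carry over. Pictures are saved under pics/ and viewed, at most 12 in all, crops included, and the job is handed in when it is done.

```bash
mkdir -p pics; cat > h.py <<'E'
import numpy as np, cv2
from scipy.spatial.transform import Rotation as R
from workcell import observe, grab_frame, bot
def grab(n,fn=None):
    f=grab_frame(n)
    if fn: cv2.imwrite('pics/'+fn,f['image'][:,:,::-1])
    o=np.array(f['orientation'],float)
    f['R']=o if o.shape==(3,3) else R.from_euler('xyz',o).as_matrix()
    f['t']=np.array(f['xyz']); return f
def ray(f,px,z):
    px=np.atleast_2d(np.array(px,float)); d=np.c_[px,np.ones(len(px))]@np.linalg.inv(f['mtx']).T@f['R'].T
    return (f['t']+d*((z-f['t'][2])/d[:,2])[:,None])
def proj(f,p):
    c=(np.atleast_2d(p)-f['t'])@f['R']; c=c@np.array(f['mtx']).T; return c[:,:2]/c[:,2:]
E
python3 - <<'E'
from h import *
a=grab('top','top0.png');b=grab('scene','scene0.png')
print(a['xyz'],a['orientation'],a['mtx']);print(b['xyz'],b['orientation']);print(observe())
E
```

```text
[ 0.47613574 -0.03343041  0.88755905] [-3.07992313  0.02401642 -1.58568748] [[403.85097352   0.         281.52876249]
 [  0.         403.85097352 201.48580691]
 [  0.           0.           1.        ]]
[ 1.12024761 -0.43921062  0.91937696] [-2.44356279 -0.0043243   0.97414657]
{'clock': 0.1, 'qpos': array([ 1.06582103,  0.52192373, -0.03635206,  1.5999324 ,  0.02119299,
        1.02107217, -0.11275791]), 'qd': array([ 0.00248612, -0.0008444 ,  0.00122683, -0.00225458, -0.00204024,
       -0.00086711,  0.00032243]), 'joint_efforts': array([ 5.83021130e-03, -9.28496003e+01,  1.98525421e+00, -3.70539558e+01,
        1.82613661e-02,  5.26346281e-03,  1.11434846e-05]), 'position': array([ 0.26312817, -0.56661708,  0.24780877]), 'tool_rot': array([-3.14064261e+00,  4.66277175e-05,  4.34823788e-01]), 'force': array([ 0.28648879, -0.58050376,  0.6883471 ]), 'moment': array([-0.03926723, -0.01562039,  0.01248709]), 'finger_force': 0.0, 'grip_width': 0.08548668691640013}
```

View pics/top0.png

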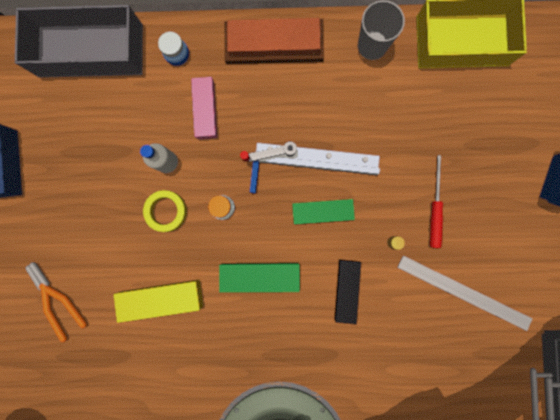

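View pics/scene0.png

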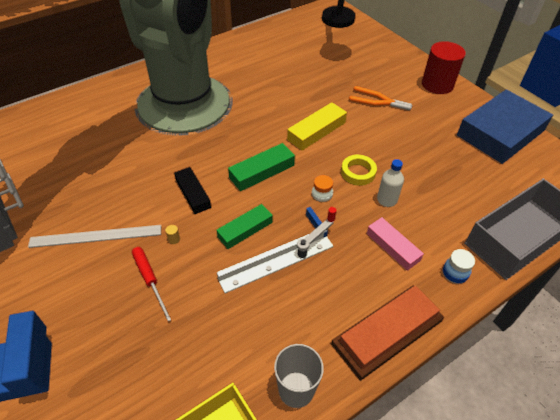

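The candidates for the blank in the top view are the small green bar (323,212) and the large green bar (260,278). The black (348,292), pink (204,107) and yellow (157,301) bars are excluded by colour. I choose the small green bar at (323,212). The fence runs from (257,147) to (380,170), the end stop is at (254,178), and the handle is at (245,156).

```bash
python3 - <<'E'
from h import *
a=grab('top');im=a['image'];hsv=cv2.cvtColor(im,cv2.COLOR_RGB2HSV)
def m(lo,hi,roi):
    k=cv2.inRange(hsv,lo,hi);z=np.zeros_like(k);x0,y0,x1,y1=roi;z[y0:y1,x0:x1]=k[y0:y1,x0:x1];return z
def big(k):
    c,_=cv2.findContours(k,cv2.RETR_EXTERNAL,cv2.CHAIN_APPROX_NONE);return max(c,key=cv2.contourArea)
g=big(m((45,100,40),(85,255,255),(285,190,365,235)))
r=cv2.minAreaRect(g);bx=cv2.boxPoints(r);print('blank px',r);P=ray(a,bx,0.03);print(P.round(4),np.linalg.norm(P-np.roll(P,1,0),axis=1).round(4),P.mean(0))
s=big(m((105,120,50),(130,255,255),(240,155,270,200)));r=cv2.minAreaRect(s);print('stop px',r);P=ray(a,cv2.boxPoints(r),0.026);print(P.round(4),np.linalg.norm(P-np.roll(P,1,0),axis=1).round(4))
f=m((0,0,130),(180,60,255),(250,135,390,180))
# fence edge
c=big(f);r=cv2.minAreaRect(c);print('fence px',r);print(ray(a,cv2.boxPoints(r),0.015).round(4))
# lower (robot-side) edge: last bright row per column
E=[];
for u in range(300,376,3):
    v=np.where(f[:,u])[0];E.append((u,v.max()+.5,v.min()-.5))
E=np.array(E);print(E[::5])
Q=ray(a,E[:,:2],0.026);l=cv2.fitLine(Q[:,:2].astype(np.float32),cv2.DIST_HUBER,0,.01,.01).ravel();print('fence line',l,'yaw',np.arctan2(l[1],l[0]))
h=m((0,150,80),(6,255,255),(230,145,255,168))|m((172,150,80),(180,255,255),(230,145,255,168));h=big(h);print('handle',ray(a,h.reshape(-1,2).mean(0),0.078))
crop=cv2.resize(im[130:245,225:405],None,fx=4,fy=4,interpolation=cv2.INTER_CUBIC);cv2.imwrite('pics/crop0.png',crop[:,:,::-1])
for n,roi,lo,hi,z in [('slug',(385,230,410,255),(18,80,80),(35,255,255),.04),('lid',(205,190,238,225),(8,120,120),(20,255,255),.048)]:
    print(n,ray(a,big(m(lo,hi,roi)).reshape(-1,2).mean(0),z).round(3))
E
```

```text
blank px ((323.0232238769531, 211.3131103515625), (20.868751525878906, 60.57478332519531), 85.76361083984375)
[[ 0.5255 -0.0359  0.03  ]
 [ 0.5329 -0.1641  0.03  ]
 [ 0.4888 -0.1662  0.03  ]
 [ 0.4813 -0.0385  0.03  ]] [0.0443 0.1284 0.0442 0.128 ] [ 0.50712619 -0.10118527  0.03      ]
stop px ((254.2168731689453, 176.47305297851562), (5.16709566116333, 31.334407806396484), 5.440332412719727)
[[0.5515 0.0535 0.026 ]
 [0.6189 0.0464 0.026 ]
 [0.6176 0.0353 0.026 ]
 [0.5503 0.0424 0.026 ]] [0.0111 0.0677 0.0112 0.0677]
fence px ((315.22979736328125, 155.78585815429688), (130.29776000976562, 22.389862060546875), 6.20344877243042)
[[ 0.6225  0.0559  0.015 ]
 [ 0.6716  0.0501  0.015 ]
 [ 0.635  -0.2311  0.015 ]
 [ 0.5865 -0.2245  0.015 ]]
[[300.  165.5 146.5]
 [315.  167.5 148.5]
 [330.  168.5 149.5]
 [345.  170.5 151.5]
 [360.  171.5 153.5]
 [375.  173.5 154.5]]
fence line [ 0.1267093   0.9919399   0.59648234 -0.13434681] yaw 1.4437455
handle [[0.62161779 0.05998548 0.078     ]]
slug [[ 0.44  -0.248  0.04 ]]
lid [[0.519 0.113 0.048]]
```

View pics/crop0.png

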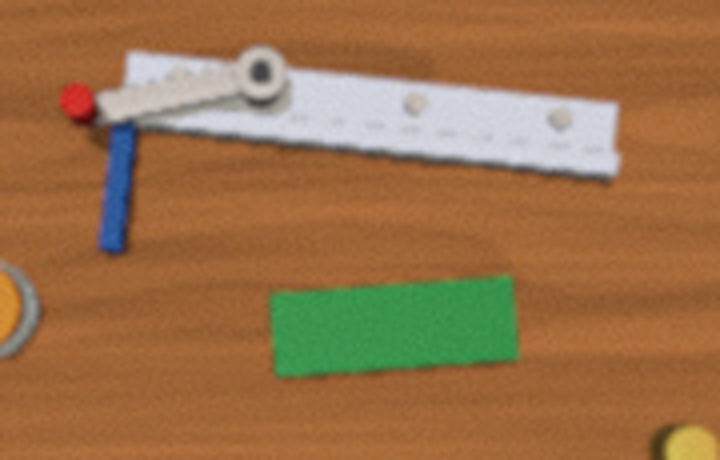

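The crop shows the small green bar alone in front of the L-fixture. The fixture corner is at about (0.6185, 0.0355) with yaw -0.122. The blank sits at fixture (-94,-149) mm, 0.18 rad askew, and the handle radius checks out at 95 mm. I'll do the approach with the gripper open.

```bash
python3 -m crank '{"linear":[[0.38,0.95,0],[0.38,0.95,0],[0.38,0.95,0],[0.38,0.95,0],[0.38,0.95,0]],"delta_rot":[[0,0,-1],[0,0,-1],[0,0,-1],[0,0,-1],[0,0,-1]],"fingers":[1,1,1,1,1]}'
python3 -m crank '{"linear":[[0.37,0.94,-0.4],[0.37,0.94,-0.4],[0.37,0.94,-0.4],[0.37,0.94,-0.4],[0.37,0.94,-0.4]],"delta_rot":[[0,0,-0.06],[0,0,-0.06],[0,0,-0.06],[0,0,-0.06],[0,0,-0.06]],"fingers":[1,1,1,1,1]}'; cat >> h.py <<'E'
C=np.array([.6185,.0355]);ph=-.122
EX=np.array([np.cos(ph),np.sin(ph)]);EY=np.array([-np.sin(ph),np.cos(ph)])
def w2f(p): d=np.asarray(p)[...,:2]-C; return np.stack([d@EX,d@EY],-1)
def f2w(x,y): return C+x*EX+y*EY
def go(x,y,z):
    s=observe();p=s['position'];print('t',s['clock'],'tcp',p.round(4),s['tool_rot'].round(3),'fix',w2f(p).round(4),'F',s['force'].round(1))
    print('share',(np.r_[f2w(x,y)-p[:2],z-p[2]]/.25).round(3),'yaw share',round((ph-s['tool_rot'][2])/np.radians(30),3))
E
python3 -c "
from h import *
go(-.150,-.149,.022)"
```

```text
clock: 0.65
position: [0.3553, -0.3354, 0.2482]
tool_rot: [3.142, 0.0, -0.092]
force: [2.2, -0.3, 0.8]
grip_width: 0.0855
finger_force: 0.0
clock: 1.15
position: [0.4405, -0.1193, 0.1557]
tool_rot: [-3.142, -0.0, -0.121]
force: [1.6, -0.0, -0.1]
grip_width: 0.0856
finger_force: 0.0
t 1.15 tcp [ 0.4405 -0.1193  0.1557] [-3.142 -0.    -0.121] fix [-0.1578 -0.1753] F [ 1.6 -0.  -0.1]
share [ 0.044  0.101 -0.535] yaw share -0.003
```

```bash
python3 -m crank '{"linear":[[0,0,0],[0,0,0]],"delta_rot":[[0,0,0],[0,0,0]],"fingers":[1,1]}'; python3 - <<'E'
from h import *
go(-.150,-.149,.022)
f=grab('wrist','w1.png')
E
```

```text
clock: 1.35
position: [0.4402, -0.1202, 0.1559]
tool_rot: [-3.142, 0.001, -0.118]
force: [1.2, -0.8, -0.1]
grip_width: 0.0855
finger_force: 0.0
t 1.35 tcp [ 0.4402 -0.1202  0.1559] [-3.142e+00  1.000e-03 -1.180e-01] fix [-0.158  -0.1762] F [ 1.2 -0.8 -0.1]
share [ 0.045  0.104 -0.535] yaw share -0.008
```

View pics/w1.png

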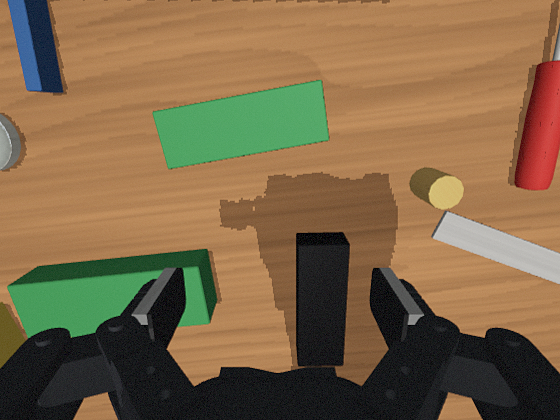

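The wrist view shows the blank at (240,125). The black bar (322,300) lies between the fingers, and the large green bar (110,290) is close to the left finger. I'll check the clearances before going down.

```bash
python3 - <<'E'
from h import *
f={k:None for k in()}
a=grab('top');w=grab('wrist');s=cv2.imread('pics/top0.png')
for n,p in [('black',[(339,260),(360,262),(356,323),(337,322)]),('big',[(220,264),(300,264),(300,292),(220,291)])]:
    for z in(.0,.04): print(n,z,(w2f(ray(a,p,z))*1e3).round(0).tolist())
# wrist measure of blank & corner of big green/black tops
hs=cv2.cvtColor(w['image'],cv2.COLOR_RGB2HSV);k=cv2.inRange(hs,(45,100,120),(85,255,255));k[175:]=0
c=max(cv2.findContours(k,0,1)[0],key=cv2.contourArea);P=ray(w,cv2.boxPoints(cv2.minAreaRect(c)),.03)
F=w2f(P);print('blank',(F*1e3).round(1).tolist(),F.mean(0))
print('black front',(w2f(ray(w,[(296,233),(347,233)],.03))*1e3).round(0).tolist(), 'big right-front top',(w2f(ray(w,[(208,250),(217,300)],.03))*1e3).round(0).tolist())
E
```

```text
black 0.0 [[-194.0, -197.0], [-194.0, -242.0], [-324.0, -246.0], [-327.0, -205.0]]
black 0.04 [[-192.0, -192.0], [-191.0, -235.0], [-316.0, -239.0], [-318.0, -200.0]]
big 0.0 [[-231.0, 61.0], [-212.0, -113.0], [-272.0, -120.0], [-289.0, 54.0]]
big 0.04 [[-227.0, 54.0], [-209.0, -112.0], [-266.0, -118.0], [-282.0, 48.0]]
blank [[-82.6, -82.4], [-59.7, -208.4], [-102.4, -219.0], [-128.0, -86.3]] [-0.09317281 -0.14904458]
black front [[-180.0, -195.0], [-180.0, -238.0]] big right-front top [[-196.0, -119.0], [-245.0, -124.0]]
```

```bash
python3 -m crank '{"linear":[[0.04,0.105,0],[0.04,0.105,-0.2],[0.04,0.105,-0.4],[0.04,0.105,-0.535],[0.04,0.105,-0.535]],"delta_rot":[[0,0,0],[0,0,0],[0,0,0],[0,0,0],[0,0,0]],"fingers":[1,1,1,1,1]}'; python3 - <<'E'
from h import *
go(-.060,-.149,.022)
E
```

```text
clock: 2.0
position: [0.448, -0.0956, 0.0196]
tool_rot: [3.141, 0.006, -0.122]
force: [1.1, 0.2, 0.9]
grip_width: 0.0856
finger_force: 0.0
t 2.0 tcp [ 0.448  -0.0956  0.0196] [ 3.141  0.006 -0.122] fix [-0.1533 -0.1509] F [1.1 0.2 0.9]
share [ 0.371 -0.038  0.01 ] yaw share -0.0
```

```bash
python3 -m crank '{"linear":[[0.07,-0.008,0.01],[0.14,-0.017,0.01],[0.21,-0.026,0.01],[0.27,-0.033,0.01],[0.33,-0.041,0.01]],"delta_rot":[[0,0,0],[0,0,0],[0,0,0],[0,0,0],[0,0,0]],"fingers":[1,1,1,1,1]}'; python3 - <<'E'
from h import *
go(-.060,-.149,.022)
cv2.imwrite
f=grab('wrist','w2.png')
E
```

```text
clock: 2.5
position: [0.5337, -0.1064, 0.0276]
tool_rot: [3.141, -0.002, -0.122]
force: [-1.4, -0.9, -0.0]
grip_width: 0.0854
finger_force: 0.6
t 2.5 tcp [ 0.5337 -0.1064  0.0276] [ 3.141e+00 -2.000e-03 -1.220e-01] fix [-0.0669 -0.1511] F [-1.4 -0.9 -0. ]
share [ 0.028  0.005 -0.022] yaw share -0.0
```

View pics/w2.png

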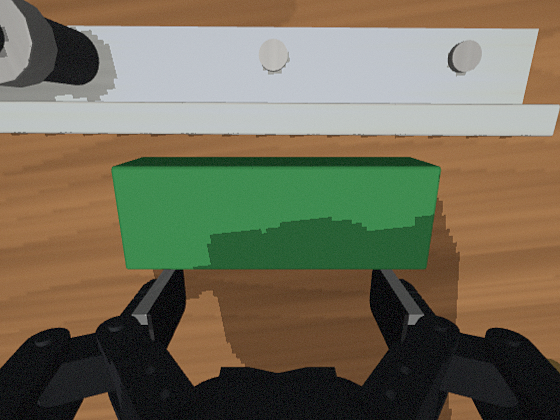

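The wrist view shows the blank square to the fence, with its top far edge at row 167 and the fence edge at row 134. Both fingers bear on its long side. I'll measure the gap.

```bash
python3 - <<'E'
from h import *
f=grab('wrist')
for n,p,z in [('blank far',[(113,167),(440,167)],.03),('near',[(126,268),(427,268)],.03),('fence top near edge',[(50,133),(250,134),(500,135)],.026)]: print(n,(w2f(ray(f,p,z))*1e3).round(1).tolist())
go(-.060,-.149,.020)
E
```

```text
blank far [[-8.7, -88.0], [-8.6, -214.9]]
near [[-52.1, -87.0], [-52.1, -215.9]]
fence top near edge [[3.9, -63.5], [3.6, -141.1], [3.3, -238.4]]
t 2.6 tcp [ 0.5349 -0.1062  0.0275] [ 3.142 -0.004 -0.122] fix [-0.0658 -0.1509] F [-0.6  0.1 -0.2]
share [ 0.024  0.005 -0.03 ] yaw share -0.001
```

```bash
python3 -m crank '{"linear":[[0.015,-0.002,-0.01],[0.03,-0.004,-0.01],[0.04,-0.005,-0.01]],"delta_rot":[[0,0,0],[0,0,0],[0,0,0]],"fingers":[1,1,1]}'; python3 -m crank '{"linear":[[0.005,-0.0006,0],[0.01,-0.0012,0],[0.01,-0.0012,0]],"delta_rot":[[0,0,0],[0,0,0],[0,0,0]],"fingers":[1,1,1]}'; python3 - <<'E'
from h import *
go(-.095,-.149,.022)
E
```

```text
clock: 2.9
position: [0.5423, -0.1066, 0.0229]
tool_rot: [3.141, 0.001, -0.121]
force: [-2.6, 0.7, 2.0]
grip_width: 0.0855
finger_force: 1.6
clock: 3.2
position: [0.5451, -0.1066, 0.0225]
tool_rot: [-3.142, 0.0, -0.12]
force: [-4.6, -0.5, 1.6]
grip_width: 0.0853
finger_force: 1.5
t 3.2 tcp [ 0.5451 -0.1066  0.0225] [-3.142  0.    -0.12 ] fix [-0.0556 -0.15  ] F [-4.6 -0.5  1.6]
share [-0.156  0.023 -0.002] yaw share -0.003
```

```bash
python3 -m crank '{"linear":[[0.007,-0.0008,0],[0.014,-0.0016,0],[0.014,-0.0016,0]],"delta_rot":[[0,0,0],[0,0,0],[0,0,0]],"fingers":[1,1,1]}';python3 - <<'E'
from h import *
go(-.095,-.149,.022)
f=grab('wrist');cv2.imwrite('pics/w3.png',f['image'][:300,:,::-1])
E
```

```text
clock: 3.5
position: [0.5455, -0.1067, 0.022]
tool_rot: [3.141, 0.007, -0.121]
force: [-20.6, 4.6, 13.0]
grip_width: 0.0857
finger_force: 10.2
t 3.5 tcp [ 0.5455 -0.1067  0.022 ] [ 3.141  0.007 -0.121] fix [-0.0552 -0.15  ] F [-20.6   4.6  13. ]
share [-0.158  0.023  0.   ] yaw share -0.002
```

View pics/w3.png

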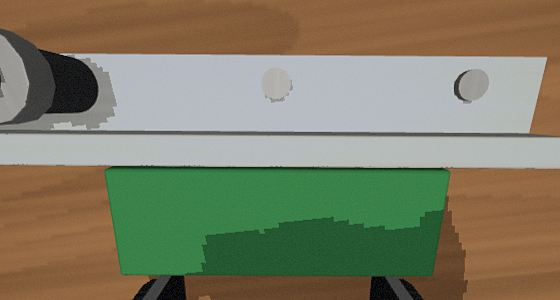

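The blank is flush along the fence: the force rose to 20 N and no gap is visible. Contact puts the fence face about 3 mm farther out than I first measured, so I'll correct the frame. Next I back off and go round to the blank's right end with the fingers shut.

```bash
sed -i 's/^C=.*/C=np.array([.6218,.0351])/' h.py
python3 -m crank '{"linear":[[-0.08,0.01,0],[-0.14,0.017,0],[-0.14,0.017,0.2],[-0.14,0.017,0.36],[-0.14,0.017,0.36]],"delta_rot":[[0,0,0],[0,0,0],[0,0,0],[0,0,0],[0,0,0]],"fingers":[1,1,-1,-1,-1]}' 60; python3 - <<'E'
from h import *
go(-.0225,-.255,.1)
f=grab('wrist');g=cv2.inRange(cv2.cvtColor(f['image'],cv2.COLOR_RGB2HSV),(45,100,100),(85,255,255));g[260:]=0
c=max(cv2.findContours(g,0,1)[0],key=cv2.contourArea);print((w2f(ray(f,cv2.boxPoints(cv2.minAreaRect(c)),.03))*1e3).round(1).tolist())
E
```

```text
clock: 4.05
position: [0.5163, -0.1031, 0.1171]
tool_rot: [-3.141, -0.008, -0.12]
force: [-0.2, -0.2, -1.1]
grip_width: 0.0441
finger_force: 0.0Traceback (most recent call last):
  File "<stdin>", line 1, in <module>
  File "h.py", line 16, in <module>
    EX=np.array([np.cos(ph),np.sin(ph)]);EY=np.array([-np.sin(ph),np.cos(ph)])
                        ^^
NameError: name 'ph' is not defined
```

```bash
sed -i 's/^C=.*/C=np.array([.6218,.0351]);ph=-.122/' h.py
python3 - <<'E'
from h import *
go(-.0225,-.255,.1)
f=grab('wrist');g=cv2.inRange(cv2.cvtColor(f['image'],cv2.COLOR_RGB2HSV),(45,100,60),(85,255,255));g[260:]=0
c=max(cv2.findContours(g,0,1)[0],key=cv2.contourArea);print((w2f(ray(f,cv2.boxPoints(cv2.minAreaRect(c)),.03))*1e3).round(1).tolist())
E
```

```text
t 4.05 tcp [ 0.5163 -0.1031  0.1171] [-3.141 -0.008 -0.12 ] fix [-0.0879 -0.15  ] F [-0.2 -0.2 -1.1]
share [ 0.209 -0.449 -0.068] yaw share -0.003
[[-46.5, -82.6], [-2.3, -87.0], [-3.0, -214.8], [-47.3, -218.7]]
```

```bash
python3 -m crank '{"linear":[[0.21,-0.45,-0.06],[0.21,-0.45,-0.06],[0.21,-0.45,-0.06],[0.21,-0.45,-0.06],[0.21,-0.45,-0.06]],"delta_rot":[[0,0,0],[0,0,0],[0,0,0],[0,0,0],[0,0,0]],"fingers":[-1,-1,-1,-1,-1]}';python3 - <<'E'
from h import *
go(-.0225,-.255,.027)
f=grab('wrist','w4.png')
E
```

```text
clock: 4.6
position: [0.5657, -0.2152, 0.0963]
tool_rot: [-3.141, 0.001, -0.121]
force: [-0.3, 0.5, -0.5]
grip_width: 0.0
finger_force: 0.0
t 4.6 tcp [ 0.5657 -0.2152  0.0963] [-3.141e+00  1.000e-03 -1.210e-01] fix [-0.0252 -0.2553] F [-0.3  0.5 -0.5]
share [ 0.011 -0.    -0.277] yaw share -0.002
```

View pics/w4.png

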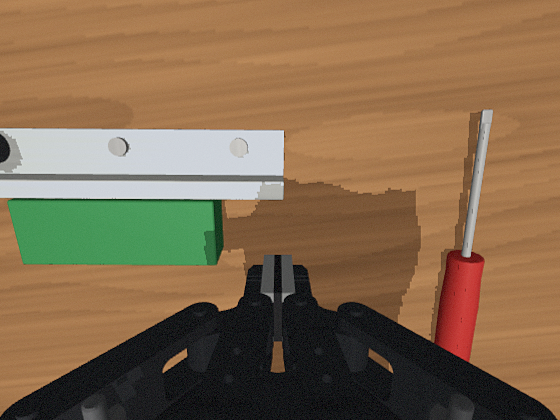

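The fingers are shut and clear, between the blank's end (218,235) and the screwdriver (460,300). I'll go down and push along the fence.

```bash
python3 -m crank '{"linear":[[0.008,0,-0.18],[0.008,0,-0.277],[0.008,0,-0.277],[0.014,0.05,-0.277],[0.02,0.1,-0.277]],"delta_rot":[[0,0,0],[0,0,0],[0,0,0],[0,0,0],[0,0,0]],"fingers":[-1,-1,-1,-1,-1]}';python3 - <<'E'
from h import *
go(-.0225,-.155,.027)
E
```

```text
clock: 5.15
position: [0.5721, -0.189, 0.0298]
tool_rot: [-3.141, -0.002, -0.12]
force: [-0.2, 0.5, 0.4]
grip_width: -0.0001
finger_force: 0.0
t 5.15 tcp [ 0.5721 -0.189   0.0298] [-3.141e+00 -2.000e-03 -1.200e-01] fix [-0.0221 -0.2285] F [-0.2  0.5  0.4]
share [ 0.034  0.292 -0.011] yaw share -0.004
```

```bash
python3 -m crank '{"linear":[[0.007,0.06,-0.01],[0.014,0.12,-0.01],[0.021,0.18,-0.01],[0.027,0.23,-0.01],[0.031,0.265,-0.01]],"delta_rot":[[0,0,0],[0,0,0],[0,0,0],[0,0,0],[0,0,0]],"fingers":[-1,-1,-1,-1,-1]}';python3 - <<'E'
from h import *
go(-.0225,-.145,.027)
f=grab('wrist','w5.png')
E
```

```text
clock: 5.65
position: [0.5792, -0.1224, 0.0259]
tool_rot: [-3.141, -0.0, -0.119]
force: [-0.5, -2.9, 2.7]
grip_width: -0.0003
finger_force: 1.6
t 5.65 tcp [ 0.5792 -0.1224  0.0259] [-3.141 -0.    -0.119] fix [-0.0231 -0.1615] F [-0.5 -2.9  2.7]
share [0.01  0.065 0.004] yaw share -0.005
```

View pics/w5.png

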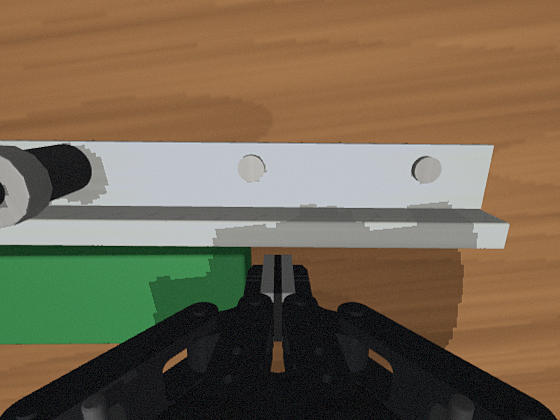

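The wrist view shows the fingers against the blank's end (250,270) and the blank still on the fence. About 15 mm remains.

```bash
python3 -m crank '{"linear":[[0.003,0.025,0],[0.006,0.045,0],[0.007,0.05,0]],"delta_rot":[[0,0,0],[0,0,0],[0,0,0]],"fingers":[-1,-1,-1]}'; python3 -m crank '{"linear":[[0.001,0.008,0],[0.001,0.012,0]],"delta_rot":[[0,0,0],[0,0,0]],"fingers":[-1,-1]}'; python3 -c "
from h import *
go(-.0225,-.145,.027)"
```

```text
clock: 6.0
position: [0.5807, -0.1112, 0.0257]
tool_rot: [-3.141, 0.0, -0.12]
force: [-0.2, -2.6, 1.1]
grip_width: 0.0
finger_force: 1.3
clock: 6.2
position: [0.5809, -0.1087, 0.0257]
tool_rot: [3.142, 0.0, -0.121]
force: [0.2, -2.0, 1.2]
grip_width: 0.0002
finger_force: 1.1
t 6.2 tcp [ 0.5809 -0.1087  0.0257] [ 3.142  0.    -0.121] fix [-0.0231 -0.1477] F [ 0.2 -2.   1.2]
share [0.004 0.01  0.005] yaw share -0.003
```

```bash
python3 -m crank '{"linear":[[0.001,0.008,0],[0.002,0.012,0]],"delta_rot":[[0,0,0],[0,0,0]],"fingers":[-1,-1]}'; python3 -m crank '{"linear":[[0.001,0.008,0],[0.002,0.012,0]],"delta_rot":[[0,0,0],[0,0,0]],"fingers":[-1,-1]}'
```

```text
clock: 6.4
position: [0.5814, -0.1054, 0.0257]
tool_rot: [-3.141, 0.0, -0.12]
force: [-0.5, -2.1, -0.4]
grip_width: 0.0001
finger_force: 1.0
clock: 6.6
position: [0.5816, -0.1036, 0.0257]
tool_rot: [3.14, 0.0, -0.121]
force: [-3.2, -12.4, 1.4]
grip_width: 0.0001
finger_force: 6.3
```

Contact with the stop at 12 N. I'll press once more, then back off and raise.

```bash
python3 -m crank '{"linear":[[0.0005,0.006,0],[0.0005,0.006,0]],"delta_rot":[[0,0,0],[0,0,0]],"fingers":[-1,-1]}'; python3 -m crank '{"linear":[[-0.01,-0.08,0],[-0.01,-0.08,0.1],[-0.01,-0.08,0.3],[-0.01,-0.08,0.3]],"delta_rot":[[0,0,0],[0,0,0],[0,0,0],[0,0,0]],"fingers":[-1,-1,-1,-1]}';python3 -c "
from h import *
go(-.085,-.08,.1)"
```

```text
clock: 6.8
position: [0.5814, -0.1035, 0.0258]
tool_rot: [3.139, 0.001, -0.122]
force: [-3.8, -14.1, 2.4]
grip_width: 0.0001
finger_force: 7.7
clock: 7.2
position: [0.5822, -0.1212, 0.1059]
tool_rot: [-3.141, -0.007, -0.121]
force: [0.9, -0.3, -0.5]
grip_width: 0.0
finger_force: 0.0
t 7.2 tcp [ 0.5822 -0.1212  0.1059] [-3.141 -0.007 -0.121] fix [-0.0203 -0.16  ] F [ 0.9 -0.3 -0.5]
share [-0.218  0.349 -0.024] yaw share -0.003
```

```bash
python3 -m crank '{"linear":[[-0.2,0.02,0.03],[-0.22,0.2,0.03],[-0.22,0.35,0.03],[-0.22,0.35,0.03],[-0.22,0.35,0.03]],"delta_rot":[[0,0,0],[0,0,0],[0,0,0],[0,0,0],[0,0,0]],"fingers":[-1,1,1,1,1]}';python3 - <<'E'
from h import *
go(-.085,-.08,.022)
f=grab('wrist','w6.png')
E
```

```text
clock: 7.7
position: [0.5247, -0.0325, 0.1084]
tool_rot: [-3.141, -0.0, -0.118]
force: [-0.2, -0.9, -0.8]
grip_width: 0.058
finger_force: 0.0
t 7.7 tcp [ 0.5247 -0.0325  0.1084] [-3.141 -0.    -0.118] fix [-0.0881 -0.0789] F [-0.2 -0.9 -0.8]
share [ 0.012 -0.006 -0.345] yaw share -0.008
```

View pics/w6.png

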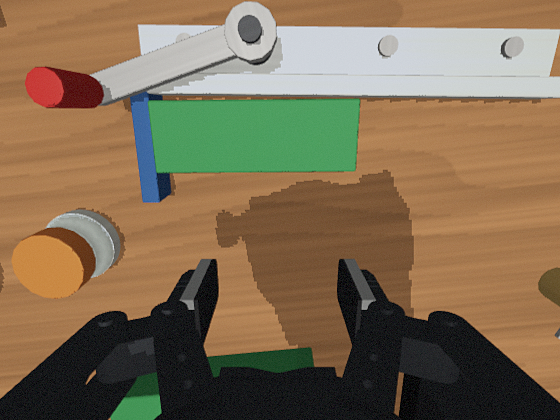

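The view shows the blank in the corner, against the stop at (153,135) and the fence at row 98. I'll go down and give it a final square push against the fence.

```bash
python3 -m crank '{"linear":[[0,0,-0.18],[0,0,-0.345],[0,0,-0.345],[0.05,-0.006,-0.345],[0.09,-0.011,-0.345]],"delta_rot":[[0,0,0],[0,0,0],[0,0,0],[0,0,0],[0,0,0]],"fingers":[1,1,1,1,1]}';python3 -m crank '{"linear":[[0.01,-0.001,0],[0.018,-0.002,0],[0.018,-0.002,0]],"delta_rot":[[0,0,0],[0,0,0],[0,0,0]],"fingers":[1,1,1]}';python3 -c "
from h import *
go(-.0585,-.08,.022)"
```

```text
clock: 8.25
position: [0.5482, -0.0372, 0.0235]
tool_rot: [3.142, -0.001, -0.121]
force: [-0.4, 0.1, -0.5]
grip_width: 0.0857
finger_force: 0.0
clock: 8.55
position: [0.5517, -0.0369, 0.0226]
tool_rot: [-3.141, -0.001, -0.12]
force: [-0.1, -0.4, -0.7]
grip_width: 0.0854
finger_force: 0.0
t 8.55 tcp [ 0.5517 -0.0369  0.0226] [-3.141e+00 -1.000e-03 -1.200e-01] fix [-0.0608 -0.08  ] F [-0.1 -0.4 -0.7]
share [ 0.009 -0.001 -0.002] yaw share -0.003
```

```bash
python3 -m crank '{"linear":[[0.006,-0.001,0],[0.012,-0.0015,0],[0.012,-0.0015,0]],"delta_rot":[[0,0,0],[0,0,0],[0,0,0]],"fingers":[1,1,1]}';python3 -m crank '{"linear":[[0.004,-0.0005,0],[0.008,-0.001,0],[0.008,-0.001,0]],"delta_rot":[[0,0,0],[0,0,0],[0,0,0]],"fingers":[1,1,1]}'
```

```text
clock: 8.85
position: [0.5541, -0.0371, 0.022]
tool_rot: [3.141, 0.001, -0.12]
force: [-5.6, 1.2, 3.7]
grip_width: 0.0852
finger_force: 2.5
clock: 9.15
position: [0.5542, -0.0372, 0.0217]
tool_rot: [3.141, 0.005, -0.12]
force: [-16.0, 2.7, 11.4]
grip_width: 0.0856
finger_force: 7.9
```

Firmly seated at 16 N. Back off, raise, shut the fingers and move behind the handle.

```bash
python3 -m crank '{"linear":[[-0.1,0.012,0],[-0.1,0.012,0],[-0.1,0.012,0.2],[-0.1,0.012,0.4],[-0.1,0.012,0.48]],"delta_rot":[[0,0,0],[0,0,0],[0,0,0],[0,0,0],[0,0,0]],"fingers":[1,1,1,-1,-1]}';python3 - <<'E'
from h import *
f=grab('wrist');h=cv2.cvtColor(f['image'],cv2.COLOR_RGB2HSV)
k=cv2.inRange(h,(0,150,130),(6,255,255))|cv2.inRange(h,(172,150,130),(180,255,255));k[:,280:]=0
c=max(cv2.findContours(k,0,1)[0],key=cv2.contourArea);(u,v),r=cv2.minEnclosingCircle(c);print(u,v,r,w2f(ray(f,(u,v),.075)))
g=cv2.inRange(h,(45,100,60),(85,255,255));g[250:]=0
c=max(cv2.findContours(g,0,1)[0],key=cv2.contourArea);print((w2f(ray(f,cv2.boxPoints(cv2.minAreaRect(c)),.03))*1e3).round(1).tolist())
go(.041,.040,.14)
E
```

```text
clock: 9.65
position: [0.5334, -0.0345, 0.146]
tool_rot: [-3.141, -0.005, -0.121]
force: [0.1, -0.6, -0.5]
grip_width: 0.0592
finger_force: 0.0
92.5 109.0 16.37843894958496 [[-0.00164629  0.02806645]]
[[-2.6, -1.4], [-2.3, -128.8], [-46.1, -131.5], [-46.3, 2.9]]
t 9.7 tcp [ 0.5341 -0.0346  0.1475] [-3.141 -0.007 -0.121] fix [-0.0785 -0.0798] F [ 2.7 -0.6  3.8]
share [ 0.533  0.418 -0.03 ] yaw share -0.003
```

```bash
python3 -m crank '{"linear":[[0.535,0.42,0],[0.535,0.42,0],[0.535,0.42,0],[0.535,0.42,0],[0.535,0.42,0]],"delta_rot":[[0,0,0],[0,0,0],[0,0,0],[0,0,0],[0,0,0]],"fingers":[-1,-1,-1,-1,-1]}';python3 - <<'E'
from h import *
go(.041,.040,.072)
f=grab('wrist','w7.png')
E
```

```text
clock: 10.2
position: [0.667, 0.0736, 0.1411]
tool_rot: [-3.14, -0.001, -0.117]
force: [-0.7, -1.0, -0.6]
grip_width: 0.0
finger_force: 0.0
t 10.2 tcp [0.667  0.0736 0.1411] [-3.14e+00 -1.00e-03 -1.17e-01] fix [0.0402 0.0437] F [-0.7 -1.  -0.6]
share [ 0.002 -0.015 -0.276] yaw share -0.009
```

View pics/w7.png

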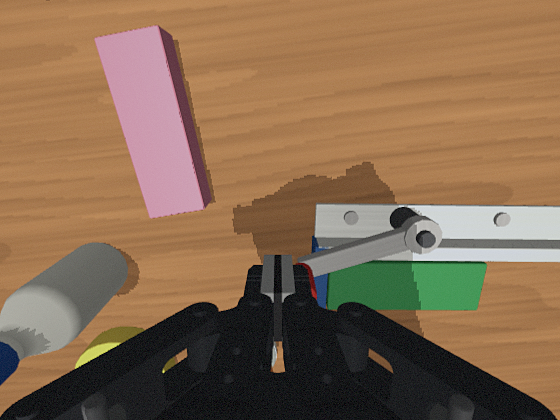

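The shut fingertips (278,275) are beyond the red handle (310,280), on its opening side. I'll go down and compute the arc.

```bash
python3 -m crank '{"linear":[[0,0,-0.15],[0,0,-0.276],[0,0,-0.276],[0,0,-0.276]],"delta_rot":[[0,0,0],[0,0,0],[0,0,0],[0,0,0]],"fingers":[-1,-1,-1,-1]}';python3 - <<'E'
from h import *
go(.041,.040,.072)
p=observe()['position'][:2]
for th in [1.22,1.1,1.,.9,.8,.7,.6,.5,.4,.3,.2,.1,0,-.04]:
    q=np.array([.03,-.065])+.095*np.array([-np.cos(th),np.sin(th)])+.023*np.array([np.sin(th),np.cos(th)])
    print(th,q.round(3),((f2w(*q)-p)/.25).round(3))
E
```

```text
clock: 10.65
position: [0.6652, 0.0698, 0.0736]
tool_rot: [3.141, 0.0, -0.121]
force: [-0.2, 0.3, 1.1]
grip_width: 0.0001
finger_force: 0.0
t 10.65 tcp [0.6652 0.0698 0.0736] [ 3.141  0.    -0.121] fix [0.0389 0.0398] F [-0.2  0.3  1.1]
share [ 0.009 -0.    -0.006] yaw share -0.002
1.22 [0.019 0.032] [-0.083 -0.021]
1.1 [0.007 0.03 ] [-0.13  -0.023]
1.0 [-0.002  0.027] [-0.168 -0.029]
0.9 [-0.011  0.024] [-0.206 -0.039]
0.8 [-0.02   0.019] [-0.242 -0.053]
0.7 [-0.028  0.014] [-0.277 -0.071]
0.6 [-0.035  0.008] [-0.311 -0.091]
0.5 [-0.042  0.001] [-0.341 -0.115]
0.4 [-0.049 -0.007] [-0.37  -0.142]
0.3 [-0.054 -0.015] [-0.395 -0.172]
0.2 [-0.059 -0.024] [-0.417 -0.204]
0.1 [-0.062 -0.033] [-0.437 -0.238]
0 [-0.065 -0.042] [-0.452 -0.274]
-0.04 [-0.066 -0.046] [-0.457 -0.289]
```

```bash
python3 -m crank '{"linear":[[-0.04,-0.01,0],[-0.08,-0.02,0],[-0.13,-0.023,0],[-0.168,-0.029,0],[-0.206,-0.039,0]],"delta_rot":[[0,0,0],[0,0,0],[0,0,0],[0,0,0],[0,0,0]],"fingers":[-1,-1,-1,-1,-1]}';python3 -m crank '{"linear":[[-0.036,-0.014,0],[-0.071,-0.032,0],[-0.105,-0.052,0],[-0.135,-0.076,0],[-0.164,-0.103,0]],"delta_rot":[[0,0,0],[0,0,0],[0,0,0],[0,0,0],[0,0,0]],"fingers":[-1,-1,-1,-1,-1]}';python3 - <<'E'
from h import *
go(-.065,-.042,.072)
f=grab('scene','s2.png')
E
```

```text
clock: 11.15
position: [0.6137, 0.0608, 0.0741]
tool_rot: [-3.141, -0.002, -0.12]
force: [1.9, -0.6, 1.1]
grip_width: 0.0001
finger_force: 0.4
clock: 11.65
position: [0.5721, 0.0347, 0.0729]
tool_rot: [-3.142, 0.0, -0.12]
force: [1.5, 0.4, -0.2]
grip_width: 0.0002
finger_force: 0.4
t 11.65 tcp [0.5721 0.0347 0.0729] [-3.142  0.    -0.12 ] fix [-0.0493 -0.0065] F [ 1.5  0.4 -0.2]
share [-0.08  -0.133 -0.004] yaw share -0.003
```

View pics/s2.png

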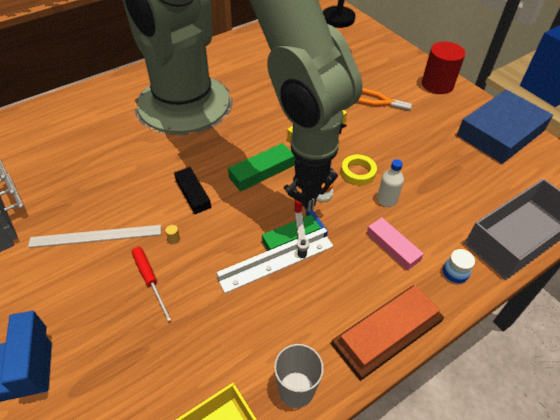

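The arm is swinging: the red handle (300,208) is ahead of the fingers. I'll continue to the stop.

```bash
python3 -m crank '{"linear":[[-0.025,-0.03,0],[-0.047,-0.062,0],[-0.067,-0.096,0],[-0.08,-0.125,0],[-0.08,-0.125,0]],"delta_rot":[[0,0,0],[0,0,0],[0,0,0],[0,0,0],[0,0,0]],"fingers":[-1,-1,-1,-1,-1]}';python3 -m crank '{"linear":[[-0.001,-0.01,0],[-0.002,-0.02,0],[-0.002,-0.02,0]],"delta_rot":[[0,0,0],[0,0,0],[0,0,0]],"fingers":[-1,-1,-1]}';python3 -c "
from h import *
go(-.065,-.042,.072)"
```

```text
clock: 12.2
position: [0.5525, 0.0029, 0.0731]
tool_rot: [-3.142, 0.0, -0.121]
force: [-0.7, 0.3, 0.1]
grip_width: 0.0002
finger_force: 0.0
clock: 12.5
position: [0.5525, 0.0017, 0.073]
tool_rot: [-3.139, 0.0, -0.118]
force: [-0.3, 15.7, 2.1]
grip_width: -0.0004
finger_force: 7.8
t 12.5 tcp [0.5525 0.0017 0.073 ] [-3.139  0.    -0.118] fix [-0.0647 -0.0416] F [-0.3 15.7  2.1]
share [-0.001 -0.002 -0.004] yaw share -0.008
```

The arm is on its stop at 15.7 N, with the finger at y=-41.6 as predicted for θ=0. Back off, rise clear and check.

```bash
python3 -m crank '{"linear":[[0.01,0.08,0],[0.01,0.08,0],[0.01,0.08,0.2],[0.01,0.08,0.4],[0.01,0.08,0.5]],"delta_rot":[[0,0,0],[0,0,0],[0,0,0],[0,0,0],[0,0,0]],"fingers":[-1,-1,-1,-1,-1]}';python3 -m crank '{"linear":[[-0.3,-0.2,0.1],[-0.5,-0.6,0.1],[-0.5,-0.9,0.1],[-0.5,-0.9,0.1],[-0.5,-0.9,0.1]],"delta_rot":[[0,0,0],[0,0,0],[0,0,0],[0,0,0],[0,0,0]],"fingers":[-1,-1,-1,-1,-1]}';python3 - <<'E'
from h import *
go(0,0,0)
f=grab('top');cv2.imwrite('pics/t9.png',cv2.resize(f['image'][110:330,130:460],None,fx=2,fy=2)[:,:,::-1])
E
```

```text
clock: 13.0
position: [0.5558, 0.0185, 0.2017]
tool_rot: [-3.141, -0.004, -0.12]
force: [0.3, 0.8, -0.2]
grip_width: 0.0004
finger_force: 0.0
clock: 13.5
position: [0.4346, -0.1918, 0.2226]
tool_rot: [3.141, -0.0, -0.12]
force: [1.1, -0.4, -0.5]
grip_width: -0.0001
finger_force: 0.0
t 13.5 tcp [ 0.4346 -0.1918  0.2226] [ 3.141 -0.    -0.12 ] fix [-0.1582 -0.248 ] F [ 1.1 -0.4 -0.5]
share [ 0.749  0.908 -0.89 ] yaw share -0.004
```

View pics/t9.png

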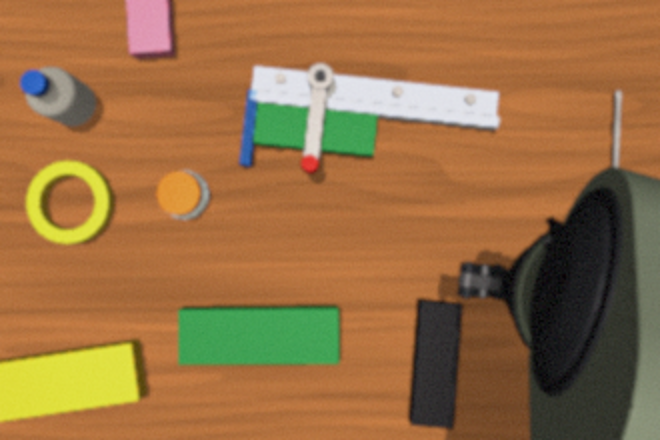

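The blank is tight in the corner, touching the stop at (250,125) and the fence at row 112. The arm lies square across it with the handle at (310,163), and the bystanders are unmoved. Handing in.

```bash
python3 -m crank '{"linear":[[0,0,0],[0,0,0]],"delta_rot":[[0,0,0],[0,0,0]],"fingers":[-1,-1]}'; python3 -c "
from workcell import bot
print(bot.job_done())"
```

```text
clock: 13.75
position: [0.4356, -0.1899, 0.2222]
tool_rot: [-3.141, 0.0, -0.121]
force: [0.2, -0.4, -0.0]
grip_width: -0.0
finger_force: 0.0
the job is handed in; nothing more can be done
None
```

The green blank is seated flush against the fence and end stop, the hold-down arm is swung over it onto its stop, nothing else in view was disturbed, and the job was handed in at 13.75 s (no verdict was returned).

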